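# Point out the missing weld on a lug bracket

## Task

One of the three lug brackets still has a joint with no weld bead, only a small tack at each end. Show the welder where the missing run goes: with the gripper shut, bring the fingertips about 2 cm from the tack at the lug's tall end, on the unwelded side, and hold there for two seconds, then do the same at the tack at its low end and finish there, still pointing. Touch nothing, and keep the gripper well away from the two finished brackets.

Things in the scene. Friction and masses are not known exactly. Their poses are not given: they have to be found in the camera images.
- tacked_bracket: steel lug bracket: base plate 130 x 100 x 8 mm flat on the bench, four bolt holes; an 8 mm lug plate 120 mm long stands upright along its middle. Origin: centre of the underside; x along the lug to its tall end, z up. The -y joint of lug and plate has a bright rippled weld bead 10 mm wide, 10 mm up the lug; the +y joint is bare but for two tacks: the missing weld is on the +y face.
- tacked_bracket_lug (a point): middle of this bracket's lug, 30 mm above the bench. All three lugs are alike: x = -60 to +60 mm, y = -4 to +4 mm; top 53 mm above the bench from the middle to the tall end (x = 0 to +60, with a 20 mm pin hole), sloping from there down to 26 mm above the bench at the low end.
- tack_tall (a point): the tack at the tall end of the unwelded seam, a bright blob standing about 10 mm out from the lug and 10 mm up from the plate, in the corner between lug face and plate; this point is its middle, 12 mm above the bench, 10 mm in from the lug's tall end, 4 mm out from the lug's face. Axes as the bracket's: y points squarely away from the lug face, over the open half of the plate.
- tack_low (a point): the tack at the low end of the same joint, alike, 100 mm from the other one and 10 mm in from the lug's low end. Same axes.
- welded_bracket1: finished steel lug bracket: base plate 130 x 100 x 8 mm flat on the bench, four bolt holes; an 8 mm lug plate 120 mm long stands upright along its middle. Origin: centre of the underside; x along the lug to its tall end, z up. Full weld beads, 10 mm wide, along both faces of the lug.
- welded_bracket2: finished steel lug bracket: base plate 130 x 100 x 8 mm flat on the bench, four bolt holes; an 8 mm lug plate 120 mm long stands upright along its middle. Origin: centre of the underside; x along the lug to its tall end, z up. Full weld beads, 10 mm wide, along both faces of the lug.
- welded_bracket1_lug (a point): middle of the first finished bracket's lug, 30 mm above the bench
- welded_bracket2_lug (a point): middle of the second finished bracket's lug, 30 mm above the bench
- hole_saw: steel hole saw standing teeth up, 42 mm across, 50 mm high; origin at the centre of its underside
- spray_can: grey aerosol can with a black cap, 65 mm across, 156 mm high, upright; origin at the centre of its underside
- angle_offcut: offcut of steel angle, 75 mm long, legs 40 mm, 5 mm thick, one leg flat on the bench; origin at the centre of its underside
- chipping_hammer: chipping hammer lying on the bench, 260 mm long (x, head towards +x), head about 160 mm wide, 30 mm high; origin below the middle of its length

How it is judged:
On the way, in this order (a step that is already met when the one before it is completed fails the run):
1. pointing at the tack at the tall end, for 1.5 s (distance between the grasp point and tack_tall below 0.06 m and y of the grasp point in the frame of tack_tall above -0.004 m and x of the grasp point in the frame of tack_tall between -0.022 and 0.022 m), for 1.5 s.
2. pointing at the tack at the low end, for 1.5 s (distance between the grasp point and tack_low below 0.06 m and y of the grasp point in the frame of tack_low above -0.004 m and x of the grasp point in the frame of tack_low between -0.022 and 0.022 m), for 1.5 s.
At the end, for the whole second after the job is handed in: Still pointing at the low-end tack from the unwelded side: grasp point (some 19 mm behind the fingertips) within 60 mm of the tack, within 22 mm along the joint, not over the lug (on the open side of its face); nothing touched, brackets and neighbours within 5 mm of where they were (all of step 2 and distance of each of tacked_bracket, welded_bracket1, welded_bracket2, hole_saw, spray_can, angle_offcut, chipping_hammer from where it was at the start of the episode below 0.005 m and angle between each of tacked_bracket, welded_bracket1, welded_bracket2, hole_saw, spray_can, angle_offcut, chipping_hammer's own z axis and vertical below 0.05 rad).
It fails at once if the robot touches something (contact force between any of the fingers, the arm and anything else above 0.5 N).
It fails at once if the gripper goes to a finished bracket (grasp point within 80 mm of the middle of its lug) (distance between the grasp point and welded_bracket1_lug below 0.08 m or distance between the grasp point and welded_bracket2_lug below 0.08 m).
It fails at once if a bracket or a thing beside the work is shifted by more than 5 mm (distance of any of tacked_bracket, welded_bracket1, welded_bracket2, hole_saw, spray_can, angle_offcut, chipping_hammer from where it was at the start of the episode above 0.005 m).
It also fails if it takes over 45 s, if anything falls off the work surface, if the arm or the gripper's body presses on something with over 40 N, if the wrist force passes 120 N, or if a joint passes its speed limit or range.

## Robot

A 7-joint arm with a two-finger parallel gripper is mounted at the origin on the work surface. World frame = base frame: x ahead of the robot, y to its left, z up, the work surface at z = 0. Lengths are in m, angles in rad, forces in N, time in s.
With the tool pointing down it reaches from about 0.425 to 0.825 m from the base axis. Payload 3.6 kg.
Tool frame: the origin (TCP) lies on the centre line of the jaws, within the pads' length; the fingertips stand 14 mm ahead of it and the grasp point (between the pads) lies 5 mm behind it; z points along the fingers, y is the direction in which the jaws open and shut (so a half turn about z gives the same grasp; the last joint's range is limited). The gripper opens to 85 mm and grips with 20 to 120 N. Pads are 22 mm wide; open, the fingers measure 114 mm over their backs; the gripper's body (76 mm by 85 mm) begins 54 mm behind the grasp point. The pads swing forward as they close: fully open they stand 13 mm farther back than shut.
Start: joints at [-1.325, 0.615, -0.013, 1.423, 0.008, 1.103, -0.04], TCP at [0.174, 0.626, 0.245] pointing down, gripper open.
Joint ranges: [-3.12, 3.12], [-0.3, 2.06], [-1.34, 1.32], [0.26, 2.42], [-1.36, 4.5], [0.01, 1.98], [-2.84, 2.84]. Speed limits (rad/s): [2.79, 2.79, 3.14, 3.14, 3.14, 3.14, 3.14].

## Interface

Orientations are given as a 3x3 rotation matrix whose columns are the frame's x, y, z axes.
In Python, from workcell import * gives the robot as it stands.
- The arm moves only by the shell command python3 -m handwheel 'ROWS' [FORCE]. ROWS is text: rows parted by semicolons, each of 7 numbers parted by spaces: the turn, a rotation vector about the tool's x, y, z in degrees, then the shift along the tool's x, y, z in mm, then the finger opening in mm, from 0 to 85.4. A call has 1 to 5 rows; each row is the pose to reach, as a shift and turn from the pose commanded when the call began, along the tool's axes at that moment; what a row does not reach only later rows make up. A row lasts 1/12 s, in which the tool goes at most 41.7 mm and 7.16 degrees, less where a joint would pass 70% of its speed; a pose out of reach is approached as far as the arm can. A call with a gripper value outside its range is refused whole. The fingers move at their own pace and stop on an object; FORCE is the grip in N (left out, the last holds). Time passes only in rows, so rows that repeat a pose let the fingers close. It gives the time, the measured TCP pose, the force and the opening at its end, in the units of the state.
- state(): the state, without advancing time (a new reading comes with each control period).
- get_image(name): name is "side" or "top"; returns (picture, depth): 480x640x3 uint8, red, green, blue; 480x640 float32, m along the optical axis (not along the pixel's ray), 0 where there is no reading.
- calibration(name): a dict with "fx", "fy", "cx", "cy" (pixels), "R" (3x3) and "t" (3): a world point X has camera coordinates R X + t. Camera axes: x right, y down, z forward; pixel columns grow to the right and rows downward; lengths in m; the calibration is good to about 2 mm. A picture is of the moment at which its call begins. calibration takes no time and is no camera call.
- sign_off(): hands the job in, once; it reports no verdict.
Trained networks look in the newest picture that a camera, given by its name, has taken for a name from the list of things; names that differ only in an ending like _2 or _b are one class to them, and where a whole thing is asked for, a point or a joint stands for the part that bears it (a point fixed in the world has none). Each returns a list of dicts, best first, with "conf" (0 to 1); they miss things now and then, are a little off and sometimes report something else, mostly with a low value. They report only what shows in the picture. A call takes as long as a camera call.
- find_in(camera, target): "uv" ([column, row] in pixels, amid what is visible of it).
The state is a dict: "time_s": time; "joint_pos": joint angles; "qd": joint speeds; "tau": joint torques, N m; "ee_pos": TCP position; "orientation": TCP orientation; "wrist_force": force on the tool from outside, world axes, zero at the start; "ft_torque": the same for the moment, N m; "width": finger opening in m.
Only numpy, scipy, OpenCV 4.12 (cv2) and the standard library are available. Lean on these libraries where they do the work, as an engineer would, in place of code of your own. Each camera call takes 0.05 s, during which the arm holds its last target. There are 200 camera calls.

## Working session

There is one attempt and no reset: what is moved stays moved. The work goes in short steps, Python scripts to look and compute and a shell command to move; the robot and the scene stay as the last step left them, time stands still between calls to the robot, and variables do not carry over. Pictures are saved under pics/ and viewed, about 8 in all and at most 12, crops included, and the job is handed in when it is done.

```bash
mkdir -p pics
python3 - <<'E'
from workcell import *
import cv2
for n in("top","side"):
    im,d=get_image(n); cv2.imwrite(f"pics/{n}0.png",im[:,:,::-1])
    c=calibration(n); print(n,c)
    for t in("tacked_bracket","welded_bracket1","tack_tall","tack_low","spray_can","chipping_hammer"):
        print(t,[(f['uv'],round(f['conf'],2)) for f in find_in(n,t)])
s=state();print(s['time_s'],s['ee_pos'],s['orientation'],s['width'])
E
```

```text
top {'fx': 496.6134884187866, 'fy': 496.6134884187866, 'cx': 318.60183475258594, 'cy': 237.47489880764095, 'R': array([[ 0.04312688, -0.99906648,  0.00249943],
       [-0.97038412, -0.04248366, -0.237802  ],
       [ 0.23768619,  0.00783025, -0.97131043]]), 't': array([-0.02688172,  0.61369511,  1.00436493])}
tacked_bracket [([430.5, 299.6], 0.69)]
welded_bracket1 [([214.4, 287.9], 0.75), ([325.0, 270.8], 0.64)]
tack_tall [([432.0, 301.1], 0.74)]
tack_low [([430.7, 299.0], 0.78)]
spray_can [([254.0, 176.4], 0.62), ([431.4, 300.5], 0.22)]
chipping_hammer [([462.3, 211.2], 0.76)]
side {'fx': 615.0372726198154, 'fy': 615.0372726198154, 'cx': 337.4477814343195, 'cy': 229.54251823112963, 'R': array([[-0.9401491 , -0.34056956,  0.01149094],
       [-0.24330093,  0.64726324, -0.72239529],
       [ 0.23858818, -0.68195504, -0.69138485]]), 't': array([0.55215843, 0.20202132, 0.94228825])}
tacked_bracket [([421.6, 186.8], 0.73)]
welded_bracket1 [([356.9, 254.5], 0.83), ([334.7, 385.1], 0.58)]
tack_tall [([421.3, 185.1], 0.68)]
tack_low [([420.8, 184.1], 0.89)]
spray_can [([207.3, 269.0], 0.64)]
chipping_hammer [([326.7, 140.2], 0.92), ([359.6, 257.1], 0.3)]
0.7 [0.17447252 0.62613263 0.24533209] [[-9.63305468e-01  2.68407476e-01 -4.04046331e-05]
 [ 2.68407474e-01  9.63305469e-01  3.27108259e-05]
 [ 4.77018342e-05  2.06656119e-05 -9.99999999e-01]] 0.08549789419164763
```

View pics/top0.png

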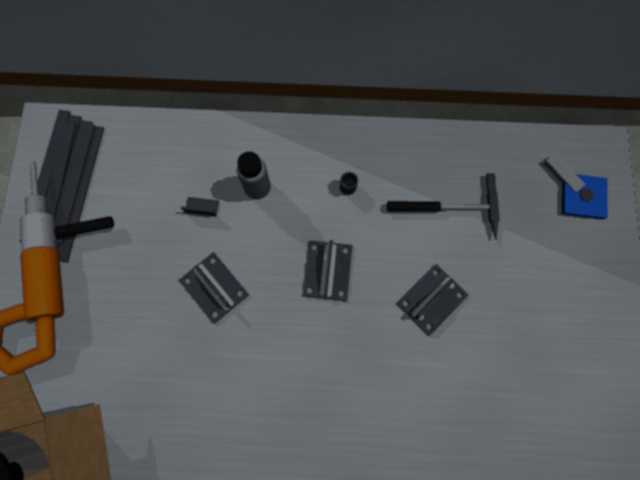

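View pics/side0.png

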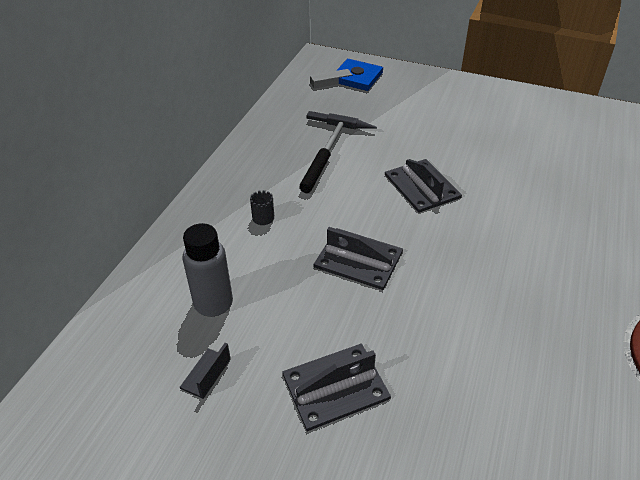

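Run:
```python
import cv2
a=cv2.imread("pics/top0.png")[240:350,370:490]; b=cv2.imread("pics/side0.png")[120:250,350:490]
a=cv2.resize(a,(400,367),interpolation=cv2.INTER_CUBIC); b=cv2.resize(b,(395,367),interpolation=cv2.INTER_CUBIC)
cv2.imwrite("pics/crop.png",cv2.hconcat([a,b]))
```

```text
(no output)
```

View pics/crop.png

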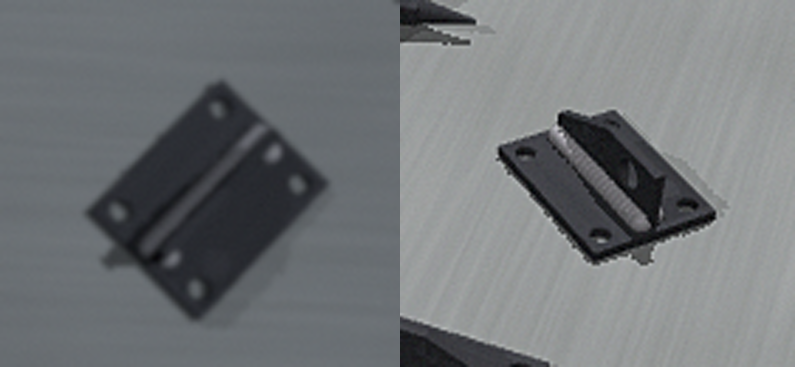

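The top view shows three brackets. The right one, around (431,300), has two bright tack blobs, at about (451,286) and (421,317), on its lower-right side. The side view shows its bead on the opposite (left) face and its tall end nearest the robot. The finished brackets are at (214,288) and (327,270). Next I'll work out the pose.

```bash
cat > h.py <<'E'
from workcell import *
import numpy as np, cv2
def ray(n,uv,z):
    c=calibration(n);R,t=c['R'],c['t'];o=-R.T@t
    d=R.T@np.array([(uv[0]-c['cx'])/c['fx'],(uv[1]-c['cy'])/c['fy'],1.]);return o+d*(z-o[2])/d[2]
def pts(n,d):
    c=calibration(n);v,u=np.mgrid[:480,:640]
    P=np.stack([(u-c['cx'])/c['fx']*d,(v-c['cy'])/c['fy']*d,d],-1);return (P-c['t'])@c['R']
E
python3 - <<'E'
from h import *
np.set_printoptions(precision=4,suppress=True)
C=[ray("top",p,.008) for p in((436,264),(468.1,294.9),(429.1,335.4),(396.4,303.9))]
print("corners",np.array(C),"sides",[np.linalg.norm(C[i]-C[i-1]).round(4) for i in range(4)],"ctr",np.mean(C,0))
T=ray("top",(421,317),.012);L=ray("top",(451,285.8),.012);print("tacks top",T,L,np.linalg.norm(T-L))
print("welded",ray("top",(214,288),.01),ray("top",(327,270),.01))
for n,(cu,cv_) in(("top",(431,300)),("side",(422,187))):
    im,d=get_image(n);P=pts(n,d);ctr=np.mean(C,0)
    near=(np.hypot(P[...,0]-ctr[0],P[...,1]-ctr[1])<.1)&(d>0)
    print(n,"bench z",np.median(P[...,2][near&(im.sum(-1)>300)]) if n=="side" else "")
    m=near&(P[...,2]>.0045)&(P[...,2]<.011)
    q=P[m][:,:2];r=cv2.minAreaRect((q*1000).astype(np.float32));print("rect",m.sum(),r)
    l=near&(P[...,2]>.02)&(P[...,2]<.07);q=P[l]
    print("lug n",l.sum(),"mean",q.mean(0),"max",q.max(0)); e=np.linalg.svd(q[:,:2]-q[:,:2].mean(0),full_matrices=False)[2][0];print("dir",e)
    s=(q[:,:2]-q[:,:2].mean(0))@e; print("hi z at ends",[ (round(a,3),q[(s>=a)&(s<a+.02),2].max().round(4) if ((s>=a)&(s<a+.02)).any() else None) for a in np.arange(-.07,.07,.02)])
E
```

```text
corners [[ 0.5799 -0.2698  0.008 ]
 [ 0.5124 -0.341   0.008 ]
 [ 0.4192 -0.2525  0.008 ]
 [ 0.4853 -0.1801  0.008 ]] sides [np.float64(0.1304), np.float64(0.0981), np.float64(0.1286), np.float64(0.0981)] ctr [ 0.4992 -0.2608  0.008 ]
tacks top [ 0.4582 -0.2341  0.012 ] [ 0.5307 -0.3019  0.012 ] 0.0992800253573449
welded [0.5029 0.2301 0.01  ] [ 0.5549 -0.022   0.01  ]
top bench z 
rect 1754 ((504.29937744140625, -267.279296875), (175.1839599609375, 184.1480712890625), 78.872802734375)
lug n 271 mean [ 0.4964 -0.2557  0.0425] max [ 0.5488 -0.2174  0.0594]
dir [-0.7272  0.6865]
hi z at ends [(np.float64(-0.07), np.float64(0.0357)), (np.float64(-0.05), np.float64(0.0436)), (np.float64(-0.03), np.float64(0.0528)), (np.float64(-0.01), np.float64(0.0564)), (np.float64(0.01), np.float64(0.0568)), (np.float64(0.03), np.float64(0.0594)), (np.float64(0.05), np.float64(0.0563)), (np.float64(0.07), None)]
side bench z 0.00023291080798493942
rect 1227 ((502.37432861328125, -264.8355712890625), (110.38041687011719, 144.893310546875), 47.986114501953125)
lug n 557 mean [ 0.4917 -0.2484  0.0376] max [ 0.5465 -0.2144  0.056 ]
dir [-0.7385  0.6742]
hi z at ends [(np.float64(-0.07), np.float64(0.0358)), (np.float64(-0.05), np.float64(0.0463)), (np.float64(-0.03), np.float64(0.0543)), (np.float64(-0.01), np.float64(0.056)), (np.float64(0.01), np.float64(0.055)), (np.float64(0.03), np.float64(0.0548)), (np.float64(0.05), None), (np.float64(0.07), None)]
```

```bash
cat >> h.py <<'E'
X=np.array([-.7265,.687,0]);Y=np.array([-.687,-.7265,0])
TT=np.array([.4577,-.2333,.012]);TL=np.array([.5303,-.3016,.012])
def go(p):
    s=state();R=s['orientation'];a=np.degrees(np.arctan2(R[1,1],R[0,1]))
    print("turn z to -43.4:",round((a+43.4+180)%360-180,1),"tilt",R[:,2].round(3),"shift mm",(R.T@(np.array(p)-s['ee_pos'])*1000).round(1),"pos",s['ee_pos'].round(4),"t",round(s['time_s'],2),"w",round(s['width'],3))
def tack():
    s=state();g=s['ee_pos']-.005*s['orientation'][:,2]
    for n,T in(("tall",TT),("low",TL)): d=g-T;print(n,"dist",np.linalg.norm(d).round(4),"x",(d@X).round(4),"y",(d@Y).round(4),"z",d[2].round(4))
    print("F",s['wrist_force'].round(2))
E
python3 -m handwheel '0 0 7 -33 -23 -4 0; 0 0 14 -66 -47 -8 0; 0 0 20 -99 -70 -12 0; 0 0 26 -131 -93 -16 0; 0 0 30 -163 -116 -20 0'
python3 -c "
from h import *
go([.42,.32,.265])"
```

```text
time_s: 1.22
ee_pos: [0.3014, 0.4691, 0.2657]
orientation: [[-0.697, 0.717, 0.0], [0.717, 0.697, 0.0], [0.0, 0.001, -1.0]]
wrist_force: [1.1, 0.3, 0.7]
width: 0.0258
turn z to -43.4: 87.6 tilt [ 0.  0. -1.] shift mm [-189.6  -18.8    0.7] pos [0.3014 0.4691 0.2657] t 1.22 w 0.026
```

```bash
python3 -m handwheel '0 0 7 -38 -4 0 0; 0 0 14 -76 -8 0 0; 0 0 21 -114 -12 0 0; 0 0 27 -152 -15 0 0; 0 0 30 -190 -19 0 0'
python3 -c "
from h import *
go([.49,.14,.265])"
```

```text
time_s: 1.63
ee_pos: [0.4207, 0.3204, 0.2657]
orientation: [[-0.245, 0.969, 0.001], [0.969, 0.245, 0.001], [0.001, 0.001, -1.0]]
wrist_force: [0.9, 0.0, -1.0]
width: 0.0001
turn z to -43.4: 57.6 tilt [ 0.001  0.001 -1.   ] shift mm [-191.9   22.9    0.6] pos [0.4207 0.3204 0.2657] t 1.63 w 0.0
```

```bash
python3 -m handwheel '0 0 7 -38 5 0 0; 0 0 14 -76 9 0 0; 0 0 21 -115 14 0 0; 0 0 27 -153 18 0 0; 0 0 30 -192 23 0 0'
python3 -c "
from h import *
go([.49,-.05,.265])"
```

```text
time_s: 2.05
ee_pos: [0.4902, 0.1401, 0.2656]
orientation: [[0.272, 0.962, 0.0], [0.962, -0.272, 0.001], [0.001, 0.0, -1.0]]
wrist_force: [0.9, 0.1, 0.0]
width: -0.0
turn z to -43.4: 27.6 tilt [ 0.     0.001 -1.   ] shift mm [-183.    51.5    0.5] pos [0.4902 0.1401 0.2656] t 2.05 w -0.0
```

```bash
python3 -m handwheel '0 0 6 -37 10 0 0; 0 0 12 -73 20 0 0; 0 0 18 -110 31 0 0; 0 0 24 -147 41 0 0; 0 0 27.6 -183 51 0 0'
python3 -c "
from h import *
go(TT+.024*Y+[0,0,.17])"
```

```text
time_s: 2.47
ee_pos: [0.4897, -0.0503, 0.2656]
orientation: [[0.687, 0.726, 0.001], [0.726, -0.687, 0.0], [0.001, 0.001, -1.0]]
wrist_force: [0.0, -0.1, 0.4]
width: -0.0001
turn z to -43.4: -0.0 tilt [ 0.001  0.    -1.   ] shift mm [-179.   102.5   83.6] pos [ 0.4897 -0.0503  0.2656] t 2.47 w -0.0
```

```bash
python3 -m handwheel '0 0 0 -35 20 0 0; 0 0 0 -70 40 0 0; 0 0 0 -105 60 8 0; 0 0 0 -140 80 16 0; 0 0 0 -173 99 20 0'
python3 -m handwheel '0 0 0 -6 3 10 0; 0 0 0 -6 3 40 0; 0 0 0 -6 3 60 0; 0 0 0 -6 3 64 0; 0 0 0 -6 3 64 0'
python3 - <<'E'
from h import *
go(TT+.018*Y+[0,0,.026]);tack()
o=[]
for n,(u,v) in(("top",(431,300)),("side",(422,187))):
    im,_=get_image(n);o.append(cv2.resize(im[max(v-75,0):v+75,u-65:u+65,::-1],(390,450),interpolation=cv2.INTER_CUBIC))
cv2.imwrite("pics/c2.png",cv2.hconcat(o))
E
```

```text
time_s: 2.88
ee_pos: [0.4428, -0.2442, 0.2449]
orientation: [[0.684, 0.729, -0.0], [0.729, -0.684, 0.0], [0.0, -0.0, -1.0]]
wrist_force: [0.6, -0.4, -0.0]
width: 0.0002
time_s: 3.3
ee_pos: [0.4414, -0.2482, 0.1803]
orientation: [[0.684, 0.729, -0.003], [0.729, -0.684, 0.001], [-0.001, -0.003, -1.0]]
wrist_force: [-0.6, 0.8, 0.4]
width: -0.0001
turn z to -43.4: 0.2 tilt [-0.003  0.001 -1.   ] shift mm [  4.2   2.1 142.3] pos [ 0.4414 -0.2482  0.1803] t 3.3 w -0.0
tall dist 0.1747 x 0.0016 y 0.022 z 0.1733
low dist 0.202 x 0.1013 y 0.0223 z 0.1733
F [-0.63  0.8   0.39]
```

View pics/c2.png

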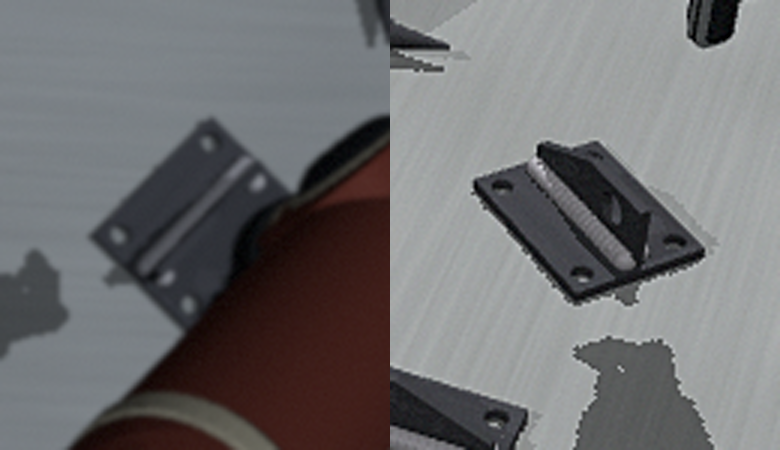

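The top view shows the arm over the bracket's open half, with the bracket unmoved. In the side view the fingertips show at the top, near crop pixel (710,40). I'll descend partway and check again.

```bash
python3 -m handwheel '0 0 0.2 0 2 30 0; 0 0 0.2 0 2 60 0; 0 0 0.2 0 2 85 0; 0 0 0.2 0 2 92 0; 0 0 0.2 0 2 92 0'
python3 - <<'E'
from h import *
go(TT+.018*Y+[0,0,.026]);tack()
s=state();tip=s['ee_pos']+.014*s['orientation'][:,2]
c=calibration("side");f=lambda P:(lambda q:(c['fx']*q[0]/q[2]+c['cx'],c['fy']*q[1]/q[2]+c['cy']))(c['R']@P+c['t'])
print("tip px",f(tip),"tacks",f(TT),f(TL))
im,_=get_image("side");a=cv2.resize(im[100:240,350:510,::-1],(640,560),interpolation=cv2.INTER_CUBIC)
for P,k in((tip,(0,0,255)),(TT,(0,255,0)),(TL,(0,255,0))):
    u,v=f(P);cv2.drawMarker(a,(int((u-350)*4),int((v-100)*4)),k,0,14,1)
cv2.imwrite("pics/c3.png",a)
E
```

```text
time_s: 3.82
ee_pos: [0.4433, -0.2499, 0.089]
orientation: [[0.686, 0.727, -0.001], [0.727, -0.686, 0.001], [-0.0, -0.001, -1.0]]
wrist_force: [0.1, 0.0, 0.5]
width: 0.0002
turn z to -43.4: 0.1 tilt [-0.001  0.001 -1.   ] shift mm [ 4.  -0.9 51. ] pos [ 0.4433 -0.2499  0.089 ] t 3.82 w 0.0
tall dist 0.0849 x -0.001 y 0.022 z 0.082
low dist 0.1302 x 0.0987 y 0.0222 z 0.082
F [0.07 0.04 0.53]
tip px (np.float64(454.14596083618426), np.float64(165.34345429442683)) tacks (np.float64(440.49761882663273), np.float64(194.23880399161482)) (np.float64(413.44192007652435), np.float64(165.96700263315128))
```

View pics/c3.png

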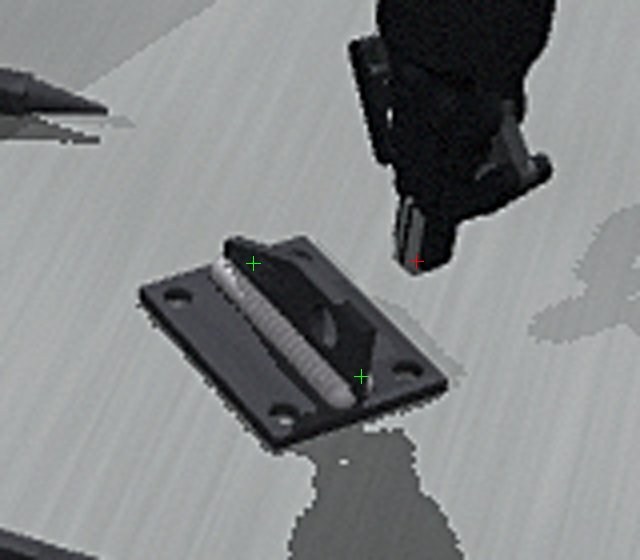

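The projected fingertip (416,261) lands on the real tip, and the tall tack marker (361,377) sits by the visible sliver of the tack, so the calibration holds. Now down to the pointing pose and hold there for 2 s.

```bash
python3 -m handwheel '0 0 0 0 0 20 0; 0 0 0 0 0 36 0; 0 0 0 1 -1 44 0; 0 0 0 3 -1 48 0; 0 0 0 3 -1 50 0'
python3 - <<'E'
from h import *
go(TT+.018*Y+[0,0,.026]);tack()
E
for i in 1; do python3 -m handwheel '0 0 0 0 0 0 0; 0 0 0 0 0 0 0; 0 0 0 0 0 0 0; 0 0 0 0 0 0 0; 0 0 0 0 0 0 0' | tail -5; done
```

```text
time_s: 4.28
ee_pos: [0.4457, -0.2473, 0.0401]
orientation: [[0.686, 0.728, 0.002], [0.728, -0.686, -0.001], [0.001, 0.002, -1.0]]
wrist_force: [-0.5, -0.3, 0.9]
width: -0.0001
turn z to -43.4: 0.1 tilt [ 0.002 -0.001 -1.   ] shift mm [ 0.4 -0.9  2.1] pos [ 0.4457 -0.2473  0.0401] t 4.28 w -0.0
tall dist 0.0379 x -0.0009 y 0.0184 z 0.0331
low dist 0.1058 x 0.0987 y 0.0187 z 0.0331
F [-0.5  -0.29  0.89]
time_s: 4.7
ee_pos: [0.4448, -0.2475, 0.0397]
orientation: [[0.687, 0.727, 0.001], [0.727, -0.687, -0.0], [0.0, 0.001, -1.0]]
wrist_force: [0.7, 0.1, -0.2]
width: -0.0002
```

```bash
python3 -m handwheel '0 0 0 0 0 0 0; 0 0 0 0 0 0 0; 0 0 0 0 0 0 0; 0 0 0 0 0 0 0; 0 0 0 0 0 0 0' >/dev/null
python3 -m handwheel '0 0 0 0 0 0 0; 0 0 0 0 0 0 0; 0 0 0 0 0 0 0; 0 0 0 0 0 0 0; 0 0 0 0 0 0 0' >/dev/null
python3 -m handwheel '0 0 0 0 0 0 0; 0 0 0 0 0 0 0; 0 0 0 0 0 0 0; 0 0 0 0 0 0 0; 0 0 0 0 0 0 0' >/dev/null
python3 -m handwheel '0 0 0 0 0 0 0; 0 0 0 0 0 0 0; 0 0 0 0 0 0 0; 0 0 0 0 0 0 0; 0 0 0 0 0 0 0' >/dev/null
python3 -m handwheel '0 0 0 0 0 0 0; 0 0 0 0 0 0 0; 0 0 0 0 0 0 0; 0 0 0 0 0 0 0; 0 0 0 0 0 0 0'
python3 - <<'E'
from h import *
tack();go(TL+.018*Y+[0,0,.026])
E
```

```text
time_s: 6.78
ee_pos: [0.4446, -0.2474, 0.0393]
orientation: [[0.687, 0.727, -0.0], [0.727, -0.687, -0.0], [-0.0, -0.0, -1.0]]
wrist_force: [-0.5, 0.1, -0.5]
width: 0.0001
tall dist 0.0376 x -0.0002 y 0.0193 z 0.0323
low dist 0.1064 x 0.0995 y 0.0195 z 0.0323
F [-0.49  0.12 -0.52]
turn z to -43.4: 0.0 tilt [-0. -0. -1.] shift mm [ 1.5 99.5  1.3] pos [ 0.4446 -0.2474  0.0393] t 6.78 w 0.0
```

Held for about 2.5 s. I'll lift slightly, slide along the joint to the low end, then come back down.

```bash
python3 -m handwheel '0 0 0 -3 5 -12 0; 0 0 0 -4 30 -20 0; 0 0 0 -4 60 -20 0; 0 0 0 -3 85 -18 0; 0 0 0 0 98 -12 0'
python3 -m handwheel '0 0 0 0 1 6 0; 0 0 0 1 1 10 0; 0 0 0 1 1 12 0; 0 0 0 1 1 12 0; 0 0 0 1 1 12 0'
python3 - <<'E'
from h import *
go(TL+.018*Y+[0,0,.026]);tack()
im,_=get_image("side");cv2.imwrite("pics/c4.png",cv2.resize(im[100:240,350:510,::-1],(640,560),interpolation=cv2.INTER_CUBIC))
E
```

```text
time_s: 7.2
ee_pos: [0.5184, -0.3182, 0.0527]
orientation: [[0.687, 0.726, 0.004], [0.726, -0.687, -0.005], [-0.001, 0.007, -1.0]]
wrist_force: [0.7, -0.0, -0.3]
width: 0.0001
time_s: 7.62
ee_pos: [0.5164, -0.3139, 0.0392]
orientation: [[0.687, 0.727, -0.001], [0.727, -0.687, 0.001], [-0.0, -0.002, -1.0]]
wrist_force: [0.1, -0.5, 0.2]
width: -0.0002
turn z to -43.4: 0.0 tilt [-0.001  0.001 -1.   ] shift mm [0.5 1.7 1.2] pos [ 0.5164 -0.3139  0.0392] t 7.62 w -0.0
tall dist 0.1048 x -0.098 y 0.0182 z 0.0322
low dist 0.0372 x 0.0017 y 0.0185 z 0.0322
F [ 0.13 -0.54  0.22]
```

View pics/c4.png

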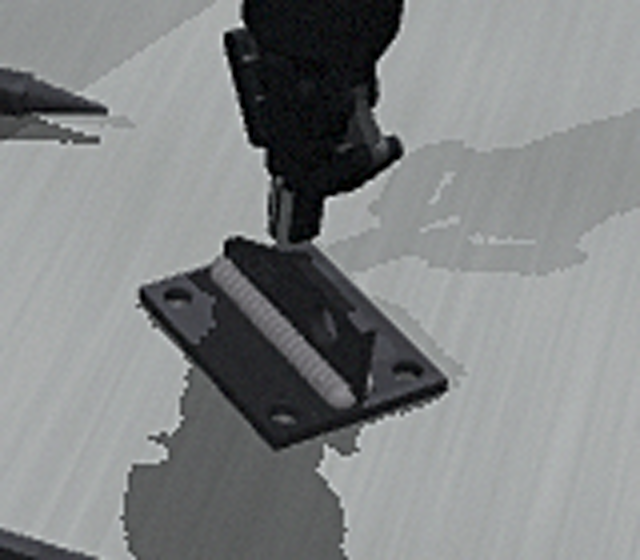

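The fingertips (about 295,242) are behind the lug at its low end, on the unwelded side, and the bracket hasn't moved. Holding for 2.5 s, then handing in.

```bash
python3 -m handwheel '0 0 0 0 0 0 0; 0 0 0 0 0 0 0; 0 0 0 0 0 0 0; 0 0 0 0 0 0 0; 0 0 0 0 0 0 0' >/dev/null
python3 -m handwheel '0 0 0 0 0 0 0; 0 0 0 0 0 0 0; 0 0 0 0 0 0 0; 0 0 0 0 0 0 0; 0 0 0 0 0 0 0' >/dev/null
python3 -m handwheel '0 0 0 0 0 0 0; 0 0 0 0 0 0 0; 0 0 0 0 0 0 0; 0 0 0 0 0 0 0; 0 0 0 0 0 0 0' >/dev/null
python3 -m handwheel '0 0 0 0 0 0 0; 0 0 0 0 0 0 0; 0 0 0 0 0 0 0; 0 0 0 0 0 0 0; 0 0 0 0 0 0 0' >/dev/null
python3 -m handwheel '0 0 0 0 0 0 0; 0 0 0 0 0 0 0; 0 0 0 0 0 0 0; 0 0 0 0 0 0 0; 0 0 0 0 0 0 0' >/dev/null
python3 -m handwheel '0 0 0 0 0 0 0; 0 0 0 0 0 0 0; 0 0 0 0 0 0 0; 0 0 0 0 0 0 0; 0 0 0 0 0 0 0'
python3 - <<'E'
from h import *
tack();print(sign_off())
E
```

```text
time_s: 10.17
ee_pos: [0.5173, -0.3146, 0.0393]
orientation: [[0.687, 0.727, -0.0], [0.727, -0.687, -0.0], [-0.0, -0.0, -1.0]]
wrist_force: [0.1, 0.4, 0.3]
width: 0.0001
tall dist 0.1059 x -0.0992 y 0.0182 z 0.0323
low dist 0.0372 x 0.0005 y 0.0184 z 0.0323
F [0.13 0.38 0.33]
the job is handed in; nothing more can be done
None
```

The missing weld is on the right-hand bracket (as the top camera sees it). I pointed at its tall-end tack and then its low-end tack with the gripper shut, about 2.5 s each, from the unwelded side. I handed the job in at about 10 s, still pointing at the low end; no verdict came back.

- **Pointing:** at both tacks the fingertips were about 23 mm away and the grasp point about 37 mm away. It was within 2 mm along the joint and 18–19 mm out on the open side.
- **Contact:** wrist force stayed around 1 N or less in every reading, which looks like sensor noise.
- **Clearance:** the low pointing was done well over 80 mm from both finished brackets. I passed them at about 0.27 m height.
- **Movement:** the last side picture, taken just before the final hold, shows the tacked bracket where it was. I did not measure the other objects again at the end.
- **Tack positions:** the measured tacks are 99 mm apart against 100 mm given. They agree within 2 mm with where the plate corners put them. A rectangle fit to the depth data came out too large, so I used the corners instead.

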